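Return a setting block to its place in the graded row

TASK

The loose grey metal block belongs in the wooden rack, in its place by height between the second and third blocks of the row. Slide the neighbours apart along the rack, without lifting any of them out, and stand the loose block in the gap, so that all five stand upright on the rack's floor, square to the rack, in one row from shortest to tallest; gaps between the blocks do not matter.

Things in the scene. Friction and masses are not known exactly. Their poses are not given: they have to be found in the camera images.
- rack_floor (a point): centre of the floor (6 mm above the bench) of a wooden channel rack fixed to the bench. y runs along the row, short to tall blocks; x across. Inside 54 mm wide (x), 182 mm long (y). Long rails: 7 mm thick, 8 mm above the floor; end stops: 12 mm thick (y), 40 mm wide (x), 50 mm above it. Four blocks stand touching, in order of height; the free length (60 mm in all) is at one or both ends of the row and varies.
- block_45_center (a point): centre (half-way up) of grey metal block in the rack, 45 mm tall, shortest, at the rack's -y end of the row; 44 mm (its x) by 30 mm (its y) by 45 mm (z, up), about 158 g. Symmetrical under a half turn. It stands on the rack's floor with its 44 mm side across the rack, slides along it (pushed high up it tips over), and can be gripped across the 44 mm side above the rails.
- block_55_center (a point): centre (half-way up) of grey metal block in the rack, 55 mm tall, second in the row; 44 mm (its x) by 30 mm (its y) by 55 mm (z, up), about 192 g. Symmetrical under a half turn. It stands on the rack's floor with its 44 mm side across the rack, slides along it (pushed high up it tips over), and can be gripped across the 44 mm side above the rails.
- block_65_center (a point): centre (half-way up) of the loose grey metal block, 65 mm tall, standing upright on the open bench to the right of the rack; 44 mm (its x) by 30 mm (its y) by 65 mm (z, up), about 228 g. Symmetrical under a half turn. In the rack its 44 mm side must lie across the rack like the others'.
- block_75_center (a point): centre (half-way up) of grey metal block in the rack, 75 mm tall, third in the row; 44 mm (its x) by 30 mm (its y) by 75 mm (z, up), about 262 g. Symmetrical under a half turn. It stands on the rack's floor with its 44 mm side across the rack, slides along it (pushed high up it tips over), and can be gripped across the 44 mm side above the rails.
- block_85_center (a point): centre (half-way up) of grey metal block in the rack, 85 mm tall, tallest, at the rack's +y end of the row; 44 mm (its x) by 30 mm (its y) by 85 mm (z, up), about 298 g. Symmetrical under a half turn. It stands on the rack's floor with its 44 mm side across the rack, slides along it (pushed high up it tips over), and can be gripped across the 44 mm side above the rails.
Mind the look-alikes: they are no part of the job. What is shaped like the part that bears block_45_center but blue or red is not meant. Leave any green or turquoise look-alike of the part that bears block_75_center alone.

How it is judged:
By the outcome, as a careful person would: the job done as asked, in the order asked, and still so for the second after the job is handed in, with the robot touching nothing.
It also fails if it takes over 58 s, if anything falls off the work surface, if the arm or the gripper's body presses on something with over 40 N, if the wrist force passes 120 N, or if a joint passes its speed limit or range.

ROBOT

A 6-joint arm with a two-finger parallel gripper is mounted at the origin on a cart in front of the work surface, level with it; the furniture and walls round the work are solid. World frame = base frame: x ahead of the robot, y to its left, z up, the work surface at z = 0. Lengths are in m, angles in rad, forces in N, time in s.
With the tool pointing down it reaches from about 0.35 to 0.975 m from the base axis. Payload 4.9 kg.
Tool frame: the origin (TCP) lies on the centre line of the jaws, within the pads' length; the fingertips stand 17 mm ahead of it and the grasp point (between the pads) lies 2 mm behind it (ctrl.tcp_to_tips is the x of the fingertips in the tool frame, in m); x points along the fingers, z is the direction in which the jaws open and shut, and the axes are right-handed (so a half turn about x gives the same grasp; the last joint's range is limited). The gripper opens to 85 mm and grips with 20 to 120 N. Pads are 22 mm wide; open, the fingers measure 114 mm over their backs; the gripper's body (76 mm by 85 mm) begins 54 mm behind the grasp point. The pads swing forward as they close: fully open they stand 13 mm farther back than shut.
Start: joints at [-1.331, 0.053, 1.613, -0, 1.476, -0.119], TCP at [0.219, -0.585, 0.248] pointing down, gripper open.
Joint ranges: [-3.01, 3.01], [-1.01, 2.22], [0.06, 2.58], [-1.02, 4.17], [0.09, 2.62], [-3.14, 3.14]. Speed limits (rad/s): [2.57, 2.57, 3.14, 3.14, 3.14, 3.14].

INTERFACE

Orientations are given as a rotation vector (axis times angle).
In Python, from station import ctrl, cams, finder gives the robot as it stands.
- The arm moves only by the tool step_arm, never from a script. Its argument "moves" is a list of rows, each a list of 3 entries, a list of its own where there are three numbers: the shift along the tool's x, y, z in cm, then the turn, a rotation vector about the tool's x, y, z in degrees, then the opening, from 0 (shut) to 1 (fully open). A call has exactly 10 rows; each row is the pose to reach, as a shift and turn from the pose measured when the call began, along the tool's axes at that moment; what a row does not reach only later rows make up. A row lasts 1/12 s, in which the tool goes at most 41.7 mm and 7.16 degrees, less where a joint would pass 70% of its speed; a pose out of reach is approached as far as the arm can. A call with a gripper value outside its range is refused whole. The fingers move at their own pace and stop on an object; "grip_force" is the grip in N (left out, the last holds). Time passes only in rows, so rows that repeat a pose let the fingers close, or fill a call up. It gives the time, the measured TCP pose, the force and the opening at its end, in the units of the state.
- ctrl.get_obs(): the state, without advancing time (a new reading comes with each control period).
- cams.get_image(name): name is "scene" or "top"; returns a dict with "pixels" (400x640x3 uint8, blue, green, red), "fx", "fy", "cx", "cy" (pixels), "dist_coeffs" ([k1, k2, p1, p2, k3] as OpenCV has them; the pictures are not rectified), "position" and "attitude" of the camera in the world. Camera axes: x right, y up, looking along -z (the intrinsics and any distortion apply to the point x, -y, -z); pixel columns grow to the right and rows downward; lengths in m; the calibration is good to about 2 mm. A picture is of the moment at which its call begins. There is no depth.
- ctrl.finish_job(): hands the job in, once; it reports no verdict.
Trained networks look in the newest picture that a camera, given by its name, has taken for a name from the list of things; names that differ only in an ending like _2 or _b are one class to them, and where a whole thing is asked for, a point or a joint stands for the part that bears it (a point fixed in the world has none). Each returns a list of dicts, best first, with "conf" (0 to 1); they miss things now and then, are a little off and sometimes report something else, mostly with a low value. They report only what shows in the picture. A call takes as long as a camera call. They do not tell look-alikes from the thing itself.
- finder.find_in(camera, name): "at" ([column, row] in pixels, amid what is visible of it).
- finder.regions_of(camera, name): "region" (400x640 bool, what is visible of it) and "at" ([column, row] in pixels, amid what is visible of it).
- finder.tip_of(camera, name): "at" ([column, row] in pixels: a listed point, or the origin of a listed thing).
The state is a dict: "t": time; "q": joint angles; "dq": joint speeds; "effort": joint torques, N m; "tool_pos": TCP position; "tool_rot": TCP orientation; "contact_force": force on the tool from outside, world axes, zero at the start; "wrist_torque": the same for the moment, N m; "opening": finger opening in m.
Only numpy, scipy, OpenCV 4.12 (cv2) and the standard library are available. Lean on these libraries where they do the work, as an engineer would, in place of code of your own. Each camera call takes 0.05 s, during which the arm holds its last target. There are 200 camera calls.

## Working session

There is one attempt and no reset: what is moved stays moved. The work goes in short steps, Python scripts to look and compute and a tool call to move; the robot and the scene stay as the last step left them, time stands still between calls to the robot, and variables do not carry over. Pictures are saved under pics/ and viewed, on a budget of 10 in all, crops included, one or two more only if the job needs it, and the job is handed in when it is done.

Besides the shell and the picture viewer there is one more tool, called after "Request:" as name([rows], argument=value, ...), one row to a line, values as JSON. step_arm: Moves the arm, as the interface text tells. Its arguments: {"type":"object","properties":{"moves":{"type":"array"},"grip_force":{"type":"number"}},"required":["moves"]}

```bash
mkdir -p pics; ls; python3 - <<'E'
from station import ctrl,cams,finder
import cv2,numpy as np
print(ctrl.get_obs())
for c in ["scene","top"]:
    im=cams.get_image(c); cv2.imwrite(f"pics/{c}0.png",im["pixels"])
    print(c,{k:v for k,v in im.items() if k!="pixels"})
    for n in ["rack_floor"]+[f"block_{h}_center" for h in (45,55,65,75,85)]:
        print(n,[(np.round(d["at"],1).tolist(),round(d["conf"],2)) for d in finder.tip_of(c,n)[:4]])
E
```

```text
pics
{'t': 0.0, 'q': array([-1.33098725e+00,  5.33603181e-02,  1.61428387e+00, -2.58424002e-05,
        1.47602229e+00, -1.19015056e-01]), 'dq': array([ 0.00188262, -0.00048359, -0.00032445,  0.00172637, -0.00131532,
       -0.00039944]), 'effort': array([ 1.37033072e-03, -3.93681979e+01, -3.70174384e+01, -1.79949925e-04,
        7.06215680e-03,  1.55248733e-05]), 'tool_pos': array([ 0.21932735, -0.58462167,  0.2470669 ]), 'tool_rot': array([ 0.94227609,  1.35946593, -0.94003549]), 'contact_force': array([-0.19569907,  0.03057713,  0.18367057]), 'wrist_torque': array([ 0.00510975,  0.04393872, -0.03353778]), 'opening': 0.08566803525292023}
scene {'fx': 392.15241895817235, 'fy': 392.15241895817235, 'cx': 325.36500048268584, 'cy': 203.2192780252685, 'dist_coeffs': array([-0.00503632,  0.        ,  0.        ,  0.        ,  0.        ]), 'position': array([ 0.05495748, -0.58184309,  0.49799636]), 'attitude': array([ 0.9765403 , -0.31468627, -0.53392063])}
rack_floor [([327.3, 209.2], 0.63)]
block_45_center [([336.7, 203.1], 0.74), ([361.2, 182.3], 0.64), ([314.7, 166.3], 0.6)]
block_55_center [([323.5, 195.9], 0.6)]
block_65_center [([383.3, 250.2], 0.61)]
block_75_center [([232.0, 184.0], 0.91), ([313.9, 189.1], 0.78), ([273.9, 170.3], 0.55)]
block_85_center [([301.6, 181.0], 0.63)]
top {'fx': 387.40618271454355, 'fy': 387.40618271454355, 'cx': 312.7229191437102, 'cy': 196.73226084659012, 'dist_coeffs': array([0.01465701, 0.        , 0.        , 0.        , 0.        ]), 'position': array([ 0.37922083, -0.0195919 ,  0.96969313]), 'attitude': array([ 0.13086158, -0.08333436, -1.57041697])}
rack_floor [([295.2, 201.2], 0.83)]
block_45_center [([303.5, 196.6], 0.52)]
block_55_center [([293.0, 203.3], 0.76), ([282.2, 207.9], 0.17)]
block_65_center [([383.4, 206.2], 0.9)]
block_75_center [([280.3, 204.9], 0.74), ([227.4, 271.3], 0.71), ([296.8, 201.4], 0.67), ([223.6, 225.1], 0.54)]
block_85_center [([270.3, 211.0], 0.52)]
```

```bash
python3 - <<'E'
import cv2,numpy as np
a=cv2.imread("pics/scene0.png")[130:290,190:430]; b=cv2.imread("pics/top0.png")[130:290,200:440]
cv2.imwrite("pics/c0.png",np.vstack([cv2.resize(x,(450,300),interpolation=cv2.INTER_CUBIC) for x in (a,b)]))
E
```

```text
(no output)
```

View pics/scene0.png

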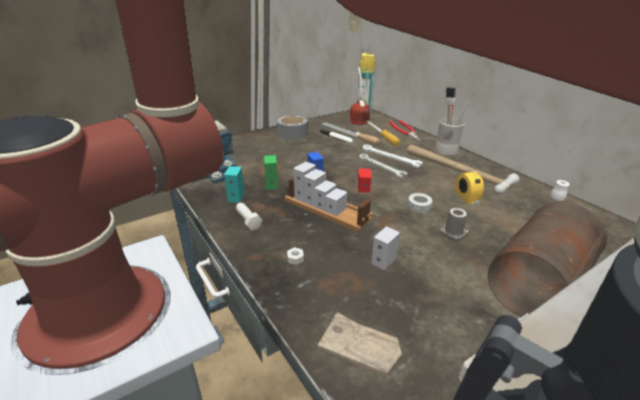

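View pics/c0.png

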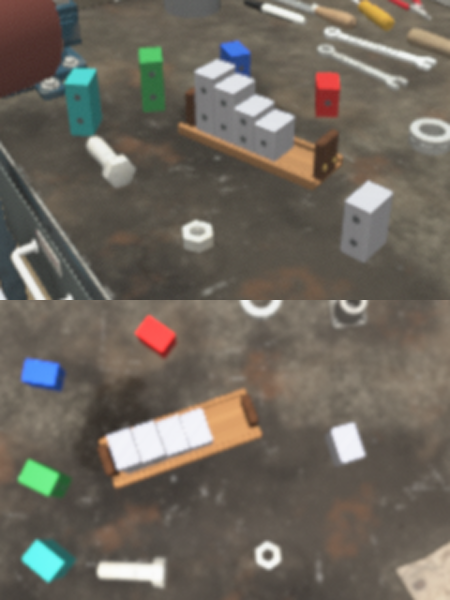

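The row of four grey blocks runs from 85 at top (270,211) to 45 at top (304,197). It sits hard against the +y stop, so the free length is at the -y end. The loose grey block is at top (383,206) and scene (383,250), and it is the only loose grey one. The look-alikes are green (scene 270,172), turquoise (232,184), blue (315,160) and red (363,181), and I leave them alone. The crop confirms this. Next I fit the poses.

```bash
cat > h.py <<'E'
import cv2,numpy as np
from scipy.spatial.transform import Rotation as R
from scipy.optimize import least_squares
from station import ctrl,cams,finder
def proj(im,P):
    P=np.atleast_2d(P).astype(float); Rm=R.from_rotvec(im["attitude"]).as_matrix()
    c=(P-im["position"])@Rm*[1,-1,-1]
    K=np.array([[im["fx"],0,im["cx"]],[0,im["fy"],im["cy"]],[0,0,1.]])
    return cv2.projectPoints(c,np.zeros(3),np.zeros(3),K,im["dist_coeffs"])[0][:,0]
def unproj(im,px,z):
    K=np.array([[im["fx"],0,im["cx"]],[0,im["fy"],im["cy"]],[0,0,1.]])
    n=cv2.undistortPoints(np.float64(px).reshape(-1,1,2),K,im["dist_coeffs"])[:,0]
    d=np.c_[n[:,0],-n[:,1],-np.ones(len(n))]@R.from_rotvec(im["attitude"]).as_matrix().T
    return im["position"]+d*((z-im["position"][2])/d[:,2])[:,None]
def box(x,y,yaw,z0,h,w=.044,l=.030):
    c,s=np.cos(yaw),np.sin(yaw)
    return np.array([[x+c*a*w/2-s*b*l/2,y+s*a*w/2+c*b*l/2,z] for z in (z0,z0+h) for a,b in ((1,1),(-1,1),(-1,-1),(1,-1))])
def hull(im,B): return cv2.convexHull(proj(im,B).astype(np.float32))[:,0]
def local(rack,off): # rack=(x,y,yaw), off along rack y
    return rack[0]-np.sin(rack[2])*off, rack[1]+np.cos(rack[2])*off
def draw(im,B,p,col,k,x0,y0):
    q=((proj(im,B)-[x0,y0]+.5)*k).astype(int)
    for i in range(4):
        for a,b in((i,(i+1)%4),(i+4,(i+1)%4+4),(i,i+4)): cv2.line(p,q[a].tolist(),q[b].tolist(),col,1)
E
cat > fit.py <<'E'
from h import *
im={c:cams.get_image(c) for c in("top","scene")}
def pts(n):
    out={}
    for c in im: out[c]=finder.tip_of(c,n)
    return out
det={"r":{"top":[295.2,201.2],"scene":[327.3,209.2]},45:{"top":[303.5,196.6],"scene":[336.7,203.1]},55:{"top":[293,203.3],"scene":[323.5,195.9]},
75:{"top":[280.3,204.9],"scene":[313.9,189.1]},85:{"top":[270.3,211],"scene":[301.6,181]}}
def res(p):
    o=[]
    for i,h in enumerate((45,55,75,85)):
        for c in im: o+=list(proj(im[c],[*local(p,p[3]+(i-1.5)*.03),.006+h/2000])[0]-det[h][c])
    for c in im:o+=list(proj(im[c],[p[0],p[1],.006])[0]-det["r"][c])
    return np.array(o)
s=least_squares(res,[.37,.03,.3,.03],loss="soft_l1"); print(s.x,np.round(s.fun,1))
# colour masks in top view
t=im["top"]; hsv=cv2.cvtColor(t["pixels"],cv2.COLOR_BGR2HSV)
def comp(mask,px):
    n,l=cv2.connectedComponents(mask.astype(np.uint8)); m=np.zeros(mask.shape,bool)
    return l==l[px[1],px[0]]
g=comp((hsv[...,2]>165)&(hsv[...,1]<60),(383,206))
c=np.argwhere(g)[:,::-1]; P=unproj(t,c,.065)[:,:2]; print(len(c),cv2.minAreaRect(P.astype(np.float32)))
w=comp((hsv[...,0]>5)&(hsv[...,0]<22)&(hsv[...,1]>110)&(hsv[...,2]>80),(320,195))
print("wood",w.sum(),np.argwhere(w).min(0),np.argwhere(w).max(0))
loose=[*unproj(t,c.mean(0),.065)[0][:2],np.deg2rad(0)]
print(loose)
np.save("rack.npy",s.x)
E
python3 fit.py
```

```text
[0.49805083 0.05154527 0.42292283 0.02212816] [ 0.4  0.6 -0.7 -1.9 -0.5 -1.4  1.4 -0.3  0.5  1.6  0.1 -0.8 -1.1  0.5
  1.7  2.   0.8  0.9 -0.  -2.6]
273 ((0.48173412680625916, -0.16125284135341644), (0.046143677085638046, 0.031904082745313644), 17.008394241333008)
wood 1093 [178 252] [229 339]
[np.float64(0.4816183631670461), np.float64(-0.1613539147079906), np.float64(0.0)]
```

```bash
cat > fit2.py <<'E'
from h import *
im={c:cams.get_image(c) for c in("top","scene")}
t=im["top"]; hsv=cv2.cvtColor(t["pixels"],cv2.COLOR_BGR2HSV)
def comp(mask,px):
    l=cv2.connectedComponents(mask.astype(np.uint8))[1]; return l==l[px[1],px[0]]
w=comp((hsv[...,0]>5)&(hsv[...,0]<22)&(hsv[...,1]>110)&(hsv[...,2]>80),(320,195))
r=cv2.minAreaRect(unproj(t,np.argwhere(w)[:,::-1],.012)[:,:2].astype(np.float32)); print("wood",r)
# refit with yaw from the row's top-face masks: maximise IoU of grey tops
g=comp((hsv[...,2]>165)&(hsv[...,1]<60),(300,197))
print("tops",g.sum()); P=[]
yx=np.argwhere(g)[:,::-1]
def mask(p):
    m=np.zeros((1600,2560),np.uint8)
    for i,h in enumerate((45,55,75,85)):
        q=(proj(t,box(*local(p,p[3]+(i-1.5)*.03),p[2],.006,h/1e3)[4:])+.5)*4
        cv2.fillConvexPoly(m,np.round(q).astype(np.int32),1)
    return cv2.resize(m.astype(np.float32),(640,400),interpolation=cv2.INTER_AREA)
from scipy.optimize import minimize
p0=np.load("rack.npy")
f=lambda p:np.abs(mask(p)-g).sum()
s=minimize(f,p0,method="Nelder-Mead",options=dict(initial_simplex=np.vstack([p0]+[p0+d for d in np.diag([.01,.01,-.1,0])[:3]]+[p0+[.003,.003,.05,.001]])))
# p[3] and position are degenerate here: report the row centre
print("row IoU fit",s.fun,"yaw",s.x[2],"row centre",local(s.x,s.x[3]),"point-fit",local(p0,p0[3]),p0[2])
yaw=s.x[2]; rc=local(s.x,s.x[3])
rack=np.array([*local([*rc,yaw],-.0295),yaw]); print("rack if row at +y stop",rack); np.save("rack2.npy",rack)
a=t["pixels"][165:245,240:400].copy(); A=cv2.resize(a,None,fx=5,fy=5,interpolation=cv2.INTER_CUBIC)
b=im["scene"]["pixels"][150:280,280:410].copy(); Bp=cv2.resize(b,None,fx=5,fy=5,interpolation=cv2.INTER_CUBIC)
for I,p,x0,y0 in((t,A,240,165),(im["scene"],Bp,280,150)):
    for i,h in enumerate((45,55,75,85)): draw(I,box(*local(rack,.0295+(i-1.5)*.03),yaw,.006,h/1e3),p,(0,0,255),5,x0,y0)
    draw(I,box(rack[0],rack[1],yaw,.006,.008,.068,.182),p,(0,255,0),5,x0,y0)
    draw(I,box(.4817,-.1613,np.deg2rad(17),0,.065),p,(255,0,0),5,x0,y0)
cv2.imwrite("pics/o1.png",A); cv2.imwrite("pics/o2.png",Bp[:600])
E
python3 fit2.py
```

```text
wood ((0.4935358762741089, 0.05332466959953308), (0.07121661305427551, 0.21376463770866394), 19.109220504760742)
tops 1052
row IoU fit 67.1875 yaw 0.3372698534468441 row centre (np.float64(0.48757165391006063), np.float64(0.07141337218509339)) point-fit (np.float64(0.4889688245658168), np.float64(0.07172379111419902)) 0.4229228282380603
rack if row at +y stop [0.49733356 0.04357535 0.33726985]
```

View pics/o1.png

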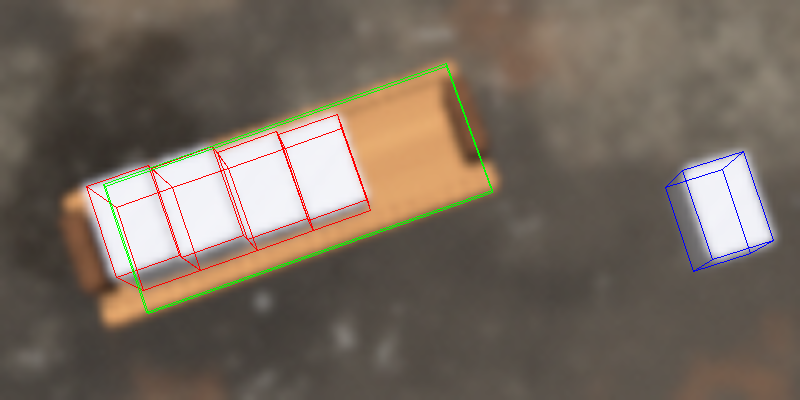

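View pics/o2.png

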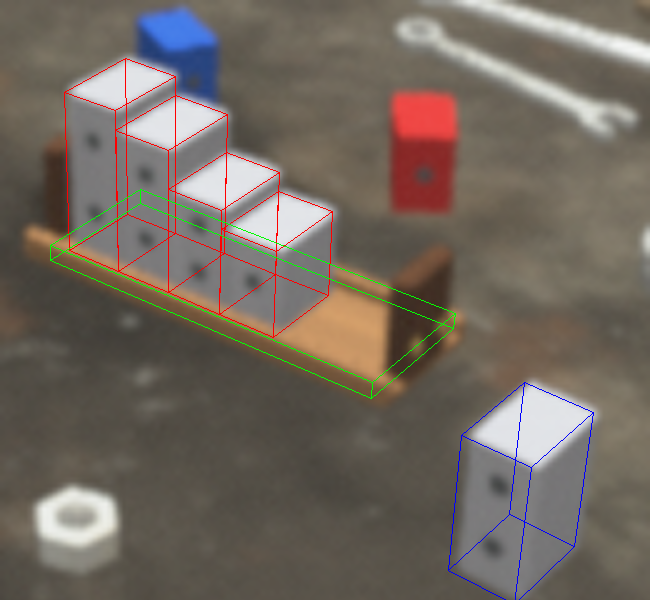

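Poses: loose block at (0.482,-0.161), yaw 17°. Rack centre (from the wood) is (0.4935,0.0533), yaw 19.2°. The row centre sits 19 mm toward +y, leaving about 11 mm free at +y and 49 mm at -y. The box overlays match the blocks well. Plan: grip the 55 low and slide it, with the 45 ahead of it, about 43 mm toward -y.

```bash
cat > goal.py <<'E'
import sys,numpy as np
from scipy.spatial.transform import Rotation as R
from station import ctrl
# goal.py x y z yaw_deg : shift (cm, tool axes) and turn (deg) to TCP pose, tool down, jaws along yaw
x,y,z,yaw=map(float,sys.argv[1:5]); o=ctrl.get_obs(); C=R.from_rotvec(o["tool_rot"])
print("t",round(o["t"],2),"pos",o["tool_pos"].round(4),"F",o["contact_force"].round(1),"open",round(o["opening"],4),"q6",o["q"][5].round(2))
print("shift",(C.inv().apply(np.array([x,y,z])-o["tool_pos"])*100).round(2))
for k in (0,180):
    a=np.deg2rad(yaw+k); zt=np.array([np.cos(a),np.sin(a),0]); xt=np.array([0,0,-1.]); 
    T=R.from_matrix(np.c_[xt,np.cross(zt,xt),zt]); print(k,"turn",np.rad2deg((C.inv()*T).as_rotvec()).round(2))
E
python3 goal.py .4925 .0572 .2 19.2; python3 -c "
from scipy.spatial.transform import Rotation as R
print(R.from_rotvec([0.94227609,1.35946593,-0.94003549]).as_matrix().round(3))"
```

```text
t 0.9 pos [ 0.2195 -0.5852  0.2483] F [-0.9 -0.2 -0.5] open 0.085 q6 -0.12
shift [  4.83  48.12 -50.56]
0 turn [-88.64  -0.    -0.  ]
180 turn [91.36 -0.    0.  ]
[[-0.001  0.936  0.351]
 [ 0.002  0.351 -0.936]
 [-1.     0.    -0.002]]
```

Request:
step_arm([
  [[2,24,-25],[-44,0,0],1],
  [[4.8,48.1,-50.6],[-88.6,0,0],1],
  [[4.8,48.1,-50.6],[-88.6,0,0],1],
  [[4.8,48.1,-50.6],[-88.6,0,0],1],
  [[4.8,48.1,-50.6],[-88.6,0,0],1],
  [[4.8,48.1,-50.6],[-88.6,0,0],1],
  [[4.8,48.1,-50.6],[-88.6,0,0],1],
  [[4.8,48.1,-50.6],[-88.6,0,0],1],
  [[4.8,48.1,-50.6],[-88.6,0,0],1],
  [[4.8,48.1,-50.6],[-88.6,0,0],1],
])

```text
t: 1.73
tool_pos: [0.3822, -0.2007, 0.2201]
tool_rot: [-0.035, 1.569, 0.034]
contact_force: [0.9, -0.5, 0.2]
opening: 0.0852
```

```bash
python3 goal.py .4925 .0572 .16 19.2
```

```text
t 1.73 pos [ 0.3822 -0.2007  0.2201] F [ 0.9 -0.5  0.2] open 0.0852 q6 -0.7
shift [ 6.01 25.29 12.13]
0 turn [-16.71   0.05   0.05]
180 turn [ 1.6329e+02  8.0000e-02 -7.0000e-02]
```

Request:
step_arm([
  [[6,25.3,12.1],[-16.7,0,0],1],
  [[6,25.3,12.1],[-16.7,0,0],1],
  [[6,25.3,12.1],[-16.7,0,0],1],
  [[6,25.3,12.1],[-16.7,0,0],1],
  [[6,25.3,12.1],[-16.7,0,0],1],
  [[6,25.3,12.1],[-16.7,0,0],1],
  [[6,25.3,12.1],[-16.7,0,0],1],
  [[6,25.3,12.1],[-16.7,0,0],1],
  [[6,25.3,12.1],[-16.7,0,0],1],
  [[6,25.3,12.1],[-16.7,0,0],1],
])

```text
t: 2.57
tool_pos: [0.4921, 0.0571, 0.1601]
tool_rot: [-0.264, 1.554, 0.262]
contact_force: [-0.3, 0.3, -1.2]
opening: 0.0853
```

```bash
python3 goal.py .4925 .0572 .045 19.2
```

```text
t 2.57 pos [0.4921 0.0571 0.1601] F [-0.3  0.3 -1.2] open 0.0853 q6 -0.37
shift [1.151e+01 1.000e-02 4.000e-02]
0 turn [0.03 0.02 0.08]
180 turn [-1.7997e+02 -1.3000e-01  4.0000e-02]
```

Request:
step_arm([
  [[2,0,0],[0,0,0],1],
  [[4,0,0],[0,0,0],1],
  [[6,0,0],[0,0,0],1],
  [[8,0,0],[0,0,0],1],
  [[9.5,0,0],[0,0,0],1],
  [[10.8,0,0],[0,0,0],1],
  [[11.5,0,0],[0,0,0],1],
  [[11.5,0,0],[0,0,0],1],
  [[11.5,0,0],[0,0,0],0.6],
  [[11.5,0,0],[0,0,0],0.3],
], grip_force=40)

```text
t: 3.4
tool_pos: [0.4931, 0.0564, 0.0464]
tool_rot: [-0.264, 1.552, 0.261]
contact_force: [-0.2, 0.0, 0.3]
opening: 0.064
```

Request:
step_arm([
  [[0,0,0],[0,0,0],0.2],
  [[0,0,0],[0,0,0],0.2],
  [[0,0,0],[0,0,0],0.2],
  [[0,0,0],[0,0,0],0.2],
  [[0,0,0],[0,0,0],0.2],
  [[0,0,0],[0,0,0],0.2],
  [[0,0,0],[0,0,0],0.2],
  [[0,0,0],[0,0,0],0.2],
  [[0,0,0],[0,0,0],0.2],
  [[0,0,0],[0,0,0],0.2],
])

```text
t: 4.23
tool_pos: [0.4944, 0.0562, 0.0481]
tool_rot: [-0.265, 1.549, 0.26]
contact_force: [-0.5, -2.0, 6.0]
opening: 0.0437
```

```bash
python3 goal.py .5066 .0166 .0450 19.2; python3 - <<'E'
from h import *
im=cams.get_image("scene"); cv2.imwrite("pics/s1.png",cv2.resize(im["pixels"][120:280,230:430],None,fx=3,fy=3,interpolation=cv2.INTER_CUBIC))
E
```

```text
t 4.23 pos [0.4944 0.0562 0.0481] F [-0.5 -2.   6. ] open 0.0437 q6 -0.37
shift [ 0.32 -4.14 -0.15]
0 turn [-0.01  0.27  0.22]
180 turn [179.99   0.34  -0.43]
```

View pics/s1.png

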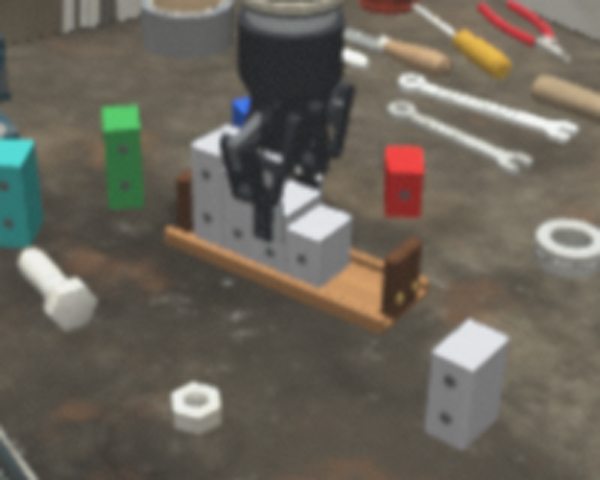

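Request:
step_arm([
  [[0,-0.3,0],[0,0,0],0.2],
  [[0,-0.8,0],[0,0,0],0.2],
  [[0,-1.3,0],[0,0,0],0.2],
  [[0,-1.8,0],[0,0,0],0.2],
  [[0,-2.3,0],[0,0,0],0.2],
  [[0,-2.8,0],[0,0,0],0.2],
  [[0,-3.3,0],[0,0,0],0.2],
  [[0,-3.8,0],[0,0,0],0.2],
  [[0,-4.2,0],[0,0,0],0.2],
  [[0,-4.2,0],[0,0,0],0.2],
])

```text
t: 5.12
tool_pos: [0.5085, 0.0154, 0.0481]
tool_rot: [-0.265, 1.549, 0.259]
contact_force: [0.8, -0.4, -0.7]
opening: 0.0434
```

```bash
python3 goal.py .5076 .0166 .0470 19.2; python3 - <<'E'
from h import *
im=cams.get_image("scene"); cv2.imwrite("pics/s2.png",cv2.resize(im["pixels"][120:280,230:430],None,fx=3,fy=3,interpolation=cv2.INTER_CUBIC))
E
```

```text
t 5.12 pos [0.5085 0.0154 0.0481] F [ 0.8 -0.4 -0.7] open 0.0434 q6 -0.45
shift [ 0.11  0.14 -0.05]
0 turn [-0.04  0.26  0.29]
180 turn [179.96   0.45  -0.41]
```

View pics/s2.png

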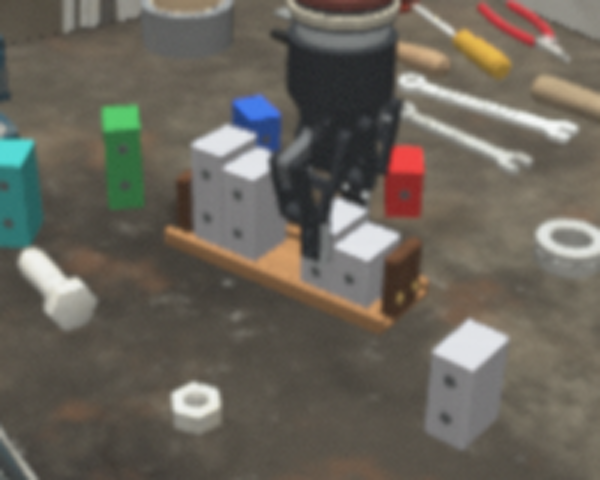

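Request:
step_arm([
  [[0,0,0],[0,0,0],0.8],
  [[0,0,0],[0,0,0],0.9],
  [[0,0,0],[0,0,0],1],
  [[0,0,0],[0,0,0],1],
  [[0,0,0],[0,0,0],1],
  [[-1,0,0],[0,0,0],1],
  [[-3,0,0],[0,0,0],1],
  [[-6,0,0],[0,0,0],1],
  [[-9,0,0],[0,0,0],1],
  [[-11,0,0],[0,0,0],1],
])

```text
t: 6.0
tool_pos: [0.5089, 0.016, 0.162]
tool_rot: [-0.266, 1.545, 0.258]
contact_force: [0.6, 0.2, 0.0]
opening: 0.0853
```

```bash
python3 goal.py .4817 -.1613 .13 17
```

```text
t 6.0 pos [0.5089 0.016  0.162 ] F [0.6 0.2 0. ] open 0.0853 q6 -0.45
shift [  3.24 -15.83  -8.42]
0 turn [2.18 0.49 0.38]
180 turn [-177.82   -0.59    0.76]
```

Request:
step_arm([
  [[0,-3,-1.6],[0,0,0],1],
  [[0,-7,-3.7],[1,0.2,0.2],1],
  [[1,-11,-5.8],[2,0.4,0.3],1],
  [[2,-15,-8],[2.2,0.5,0.4],1],
  [[3.2,-15.8,-8.4],[2.2,0.5,0.4],1],
  [[3.2,-15.8,-8.4],[2.2,0.5,0.4],1],
  [[3.2,-15.8,-8.4],[2.2,0.5,0.4],1],
  [[3.2,-15.8,-8.4],[2.2,0.5,0.4],1],
  [[3.2,-15.8,-8.4],[2.2,0.5,0.4],1],
  [[3.2,-15.8,-8.4],[2.2,0.5,0.4],1],
])

```text
t: 6.83
tool_pos: [0.4824, -0.1601, 0.1313]
tool_rot: [-0.234, 1.557, 0.234]
contact_force: [0.3, -0.9, -0.2]
opening: 0.0855
```

```bash
python3 goal.py .4817 -.1613 .046 17
```

```text
t 6.83 pos [ 0.4824 -0.1601  0.1313] F [ 0.3 -0.9 -0.2] open 0.0855 q6 -0.77
shift [ 8.53 -0.09 -0.11]
0 turn [0.08 0.05 0.03]
180 turn [-1.7992e+02 -5.0000e-02  8.0000e-02]
```

Request:
step_arm([
  [[1.5,-0.1,-0.1],[0,0,0],1],
  [[3.5,-0.1,-0.1],[0,0,0],1],
  [[5.5,-0.1,-0.1],[0,0,0],1],
  [[7.2,-0.1,-0.1],[0,0,0],1],
  [[8.2,-0.1,-0.1],[0,0,0],1],
  [[8.5,-0.1,-0.1],[0,0,0],1],
  [[8.5,-0.1,-0.1],[0,0,0],1],
  [[8.5,-0.1,-0.1],[0,0,0],1],
  [[8.5,-0.1,-0.1],[0,0,0],0.6],
  [[8.5,-0.1,-0.1],[0,0,0],0.3],
], grip_force=50)

```text
t: 7.67
tool_pos: [0.4828, -0.1618, 0.0477]
tool_rot: [-0.235, 1.555, 0.232]
contact_force: [-1.8, -0.0, 0.6]
opening: 0.0642
```

Request:
step_arm([
  [[0,0,0],[0,0,0],0.2],
  [[0,0,0],[0,0,0],0.2],
  [[0,0,0],[0,0,0],0.2],
  [[0,0,0],[0,0,0],0.2],
  [[0,0,0],[0,0,0],0.2],
  [[0,0,0],[0,0,0],0.2],
  [[0,0,0],[0,0,0],0.2],
  [[0,0,0],[0,0,0],0.2],
  [[0,0,0],[0,0,0],0.2],
  [[0,0,0],[0,0,0],0.2],
])

```text
t: 8.5
tool_pos: [0.4837, -0.1623, 0.0489]
tool_rot: [-0.236, 1.554, 0.231]
contact_force: [-0.1, -0.9, 5.3]
opening: 0.0435
```

```bash
python3 goal.py .4817 -.1613 .146 19.2; cat > look.py <<'E'
from h import *
# row poses: 45/55 slid 42.5 mm toward -y; gap between
rack=[.4935,.0533,np.deg2rad(19.2)]
im={c:cams.get_image(c) for c in("top","scene")}
for h in(45,55,65,75,85):
    n=f"block_{h}_center"; print(h,{c:[(np.round(d["at"],1).tolist(),round(d["conf"],2)) for d in finder.tip_of(c,n)[:3]] for c in im})
E
python3 look.py
```

```text
t 8.5 pos [ 0.4837 -0.1623  0.0489] F [-0.1 -0.9  5.3] open 0.0435 q6 -0.77
shift [-9.71  0.11 -0.12]
0 turn [-2.12  0.23  0.22]
180 turn [177.88   0.34  -0.35]
45 {'top': [([225.0, 169.5], 0.87), ([284.6, 153.6], 0.8), ([296.3, 202.6], 0.75)], 'scene': [([361.3, 178.6], 0.87), ([353.4, 210.1], 0.78), ([312.1, 165.7], 0.56)]}
55 {'top': [([309.3, 195.4], 0.67)], 'scene': [([337.8, 203.5], 0.76)]}
65 {'top': [], 'scene': [([381.8, 250.2], 0.94)]}
75 {'top': [([279.8, 206.1], 0.83), ([224.7, 226.2], 0.66), ([272.0, 211.7], 0.58)], 'scene': [([232.1, 181.7], 0.86), ([315.4, 186.8], 0.78), ([269.7, 173.1], 0.66)]}
85 {'top': [([270.9, 209.9], 0.5), ([297.6, 203.0], 0.47)], 'scene': [([300.2, 181.2], 0.73)]}
```

Request:
step_arm([
  [[-0.5,0,0],[0,0,0],0.2],
  [[-1.5,0,0],[0,0,0],0.2],
  [[-3,0,0],[0,0,0],0.2],
  [[-5,0,0],[-0.5,0,0],0.2],
  [[-7,0,0],[-1,0,0],0.2],
  [[-9,0,0],[-1.5,0,0],0.2],
  [[-11,0,0],[-2,0.2,0.2],0.2],
  [[-12,0,0],[-2.1,0.2,0.2],0.2],
  [[-12,0,0],[-2.1,0.2,0.2],0.2],
  [[-12,0,0],[-2.1,0.2,0.2],0.2],
])

```text
t: 9.93
tool_pos: [0.483, -0.1619, 0.1688]
tool_rot: [-0.263, 1.554, 0.262]
contact_force: [0.8, 0.2, -2.8]
opening: 0.0431
```

```bash
python3 goal.py .4964 .0505 .167 19.2
```

```text
t 9.93 pos [ 0.483  -0.1619  0.1688] F [ 0.8  0.2 -2.8] open 0.0431 q6 -0.8
shift [ 0.18 19.62  8.24]
0 turn [-0.02  0.04  0.03]
180 turn [ 1.7998e+02  5.0000e-02 -7.0000e-02]
```

Request:
step_arm([
  [[0,1.5,0.6],[0,0,0],0.2],
  [[0,4,1.7],[0,0,0],0.2],
  [[0,7,3],[0,0,0],0.2],
  [[0,10,4.2],[0,0,0],0.2],
  [[0,13,5.5],[0,0,0],0.2],
  [[0,16,6.7],[0,0,0],0.2],
  [[0,18.2,7.6],[0,0,0],0.2],
  [[0.2,19.6,8.2],[0,0,0],0.2],
  [[0.2,19.6,8.2],[0,0,0],0.2],
  [[0.2,19.6,8.2],[0,0,0],0.2],
])

```text
t: 10.77
tool_pos: [0.4948, 0.0506, 0.1647]
tool_rot: [-0.264, 1.558, 0.264]
contact_force: [-0.1, 0.4, -1.9]
opening: 0.0435
```

Request:
step_arm([
  [[0.5,0,0],[0,0,0],0.2],
  [[1.3,0,0],[0,0,0],0.2],
  [[2,0,0],[0,0,0],0.2],
  [[2,0,0],[0,0,0],0.2],
  [[2,0,0],[0,0,0],0.2],
  [[2,0,0],[0,0,0],0.2],
  [[2,0,0],[0,0,0],0.2],
  [[2,0,0],[0,0,0],0.2],
  [[2,0,0],[0,0,0],0.2],
  [[2,0,0],[0,0,0],0.2],
])

```text
t: 11.6
tool_pos: [0.4949, 0.0506, 0.145]
tool_rot: [-0.264, 1.557, 0.264]
contact_force: [-0.3, 0.2, -2.1]
opening: 0.0435
```

```bash
python3 goal.py .4964 .0505 .055 19.2; cat > ov.py <<'E'
import sys
from h import *
o=ctrl.get_obs(); yaw=np.deg2rad(19.2); p=o["tool_pos"]; s=cams.get_image("scene")
P=cv2.resize(s["pixels"][120:240,270:390],None,fx=5,fy=5,interpolation=cv2.INTER_CUBIC)
rc=(.4876,.0714,yaw)
for off,h in((.045,85),(.015,75),(-.0575,55),(-.0875,45)): draw(s,box(*local(rc,off),yaw,.006,h/1e3),P,(0,0,255),5,270,120)
x,y=local((p[0]-.0013,p[1]-.0005,yaw),.0015); draw(s,box(x,y,yaw,p[2]-.0489,.065),P,(255,0,0),5,270,120)
cv2.imwrite(sys.argv[1],P)
E
python3 ov.py pics/s3.png
```

```text
t 11.6 pos [0.4949 0.0506 0.145 ] F [-0.3  0.2 -2.1] open 0.0435 q6 -0.38
shift [ 9.   -0.06  0.16]
0 turn [ 0.08 -0.13 -0.01]
180 turn [-1.7992e+02  1.0000e-02 -2.1000e-01]
```

View pics/s3.png

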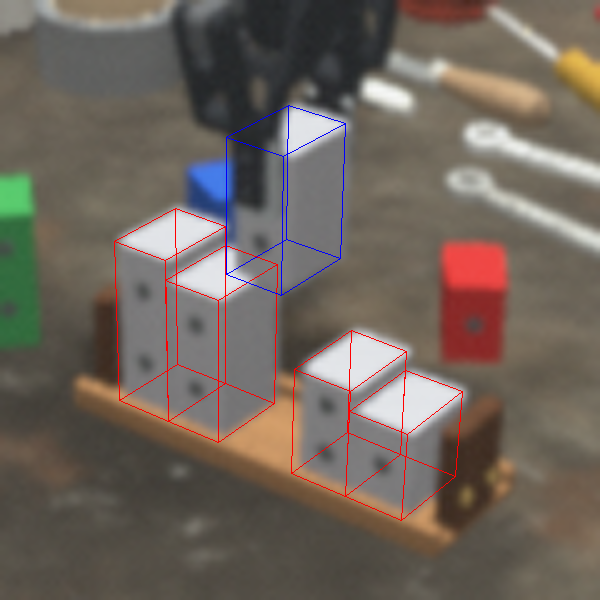

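The overlay agrees: the held block lines up with the gap between the 75 and the 55. Lowering now.

Request:
step_arm([
  [[0.8,-0.1,0.1],[0,-0.1,0],0.2],
  [[2,-0.1,0.1],[0,-0.1,0],0.2],
  [[3.3,-0.1,0.1],[0,-0.1,0],0.2],
  [[4.6,-0.1,0.1],[0,-0.1,0],0.2],
  [[5.8,-0.1,0.1],[0,-0.1,0],0.2],
  [[6.9,-0.1,0.1],[0,-0.1,0],0.2],
  [[7.8,-0.1,0.1],[0,-0.1,0],0.2],
  [[8.4,-0.1,0.1],[0,-0.1,0],0.2],
  [[8.7,-0.1,0.1],[0,-0.1,0],0.2],
  [[8.7,-0.1,0.1],[0,-0.1,0],0.2],
])

```text
t: 12.48
tool_pos: [0.4956, 0.05, 0.0571]
tool_rot: [-0.264, 1.557, 0.264]
contact_force: [-0.7, 0.9, -1.8]
opening: 0.0431
```

```bash
python3 goal.py .4964 .0505 .055 19.2; python3 ov.py pics/s4.png
```

```text
t 12.48 pos [0.4956 0.05   0.0571] F [-0.7  0.9 -1.8] open 0.0431 q6 -0.39
shift [0.21 0.02 0.1 ]
0 turn [ 0.08 -0.11 -0.04]
180 turn [-1.7992e+02  6.0000e-02 -1.7000e-01]
```

View pics/s4.png

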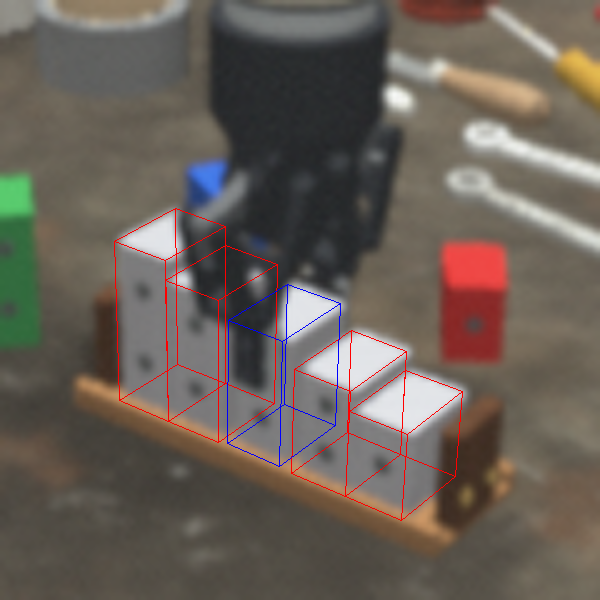

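Block 65 is in the gap with about 2 mm left to the floor. I lower it until contact.

Request:
step_arm([
  [[0.05,0,0],[0,0,0],0.2],
  [[0.1,0,0],[0,0,0],0.2],
  [[0.13,0,0],[0,0,0],0.2],
  [[0.16,0,0],[0,0,0],0.2],
  [[0.2,0,0],[0,0,0],0.2],
  [[0.23,0,0],[0,0,0],0.2],
  [[0.26,0,0],[0,0,0],0.2],
  [[0.26,0,0],[0,0,0],0.2],
  [[0.26,0,0],[0,0,0],0.2],
  [[0.26,0,0],[0,0,0],0.2],
])

```text
t: 13.37
tool_pos: [0.496, 0.0499, 0.0552]
tool_rot: [-0.264, 1.555, 0.264]
contact_force: [-0.2, -0.8, -1.6]
opening: 0.043
```

Request:
step_arm([
  [[0.04,0,0],[0,0,0],0.2],
  [[0.08,0,0],[0,0,0],0.2],
  [[0.12,0,0],[0,0,0],0.2],
  [[0.16,0,0],[0,0,0],0.2],
  [[0.2,0,0],[0,0,0],0.2],
  [[0.22,0,0],[0,0,0],0.2],
  [[0.22,0,0],[0,0,0],0.2],
  [[0.22,0,0],[0,0,0],0.2],
  [[0.22,0,0],[0,0,0],0.2],
  [[0.22,0,0],[0,0,0],0.2],
])

```text
t: 14.2
tool_pos: [0.4962, 0.05, 0.0549]
tool_rot: [-0.264, 1.556, 0.264]
contact_force: [-7.0, -0.1, 11.3]
opening: 0.0432
```

Contact shows as +11 N, so the block is seated. Release, then lift clear.

Request:
step_arm([
  [[0,0,0],[0,0,0],0.7],
  [[0,0,0],[0,0,0],0.9],
  [[0,0,0],[0,0,0],1],
  [[0,0,0],[0,0,0],1],
  [[0,0,0],[0,0,0],1],
  [[-1,0,0],[0,0,0],1],
  [[-3,0,0],[0,0,0],1],
  [[-6,0,0],[0,0,0],1],
  [[-9,0,0],[0,0,0],1],
  [[-12,0,0],[0,0,0],1],
])

```text
t: 15.03
tool_pos: [0.4961, 0.05, 0.1766]
tool_rot: [-0.264, 1.557, 0.264]
contact_force: [0.5, 0.1, 0.2]
opening: 0.0851
```

Request:
step_arm([
  [[-3,-2,0],[0,0,0],1],
  [[-4,-5,0],[0,0,0],1],
  [[-4,-8,0],[0,0,0],1],
  [[-4,-12,0],[0,0,0],1],
  [[-4,-16,0],[0,0,0],1],
  [[-4,-20,0],[0,0,0],1],
  [[-4,-23,0],[0,0,0],1],
  [[-4,-25,0],[0,0,0],1],
  [[-4,-25,0],[0,0,0],1],
  [[-4,-25,0],[0,0,0],1],
])

```text
t: 15.87
tool_pos: [0.5788, -0.1868, 0.2168]
tool_rot: [-0.262, 1.557, 0.263]
contact_force: [0.4, -0.3, -0.1]
opening: 0.0853
```

```bash
python3 - <<'E'
from h import *
s=cams.get_image("scene"); t=cams.get_image("top"); yaw=np.deg2rad(19.2); rc=(.4876,.0714,yaw)
A=cv2.resize(s["pixels"][150:240,270:390],(480,360),interpolation=cv2.INTER_CUBIC)
B=cv2.resize(t["pixels"][165:240,245:345],(480,360),interpolation=cv2.INTER_CUBIC)
cv2.imwrite("pics/f.png",np.vstack([A,B])[:, :][:720]); I=np.hstack([A[:,:400],B[:,:400]]); cv2.imwrite("pics/f.png",I)
hsv=cv2.cvtColor(t["pixels"],cv2.COLOR_BGR2HSV); g=((hsv[...,2]>165)&(hsv[...,1]<60)).astype(np.uint8)
n,l=cv2.connectedComponents(g)
for k in range(1,n):
    c=np.argwhere(l==k)[:,::-1]
    if len(c)>150 and 245<c[:,0].mean()<345 and 165<c[:,1].mean()<240:
        r=cv2.minAreaRect(unproj(t,c,.071)[:,:2].astype(np.float32)); print(len(c),np.round(r[0],4),np.round(r[1],4),round(r[2],1))
E
```

```text
793 [0.5046 0.0196] [0.0492 0.0974] 16.6
553 [0.4788 0.1019] [0.0472 0.0662] 18.4
```

View pics/f.png

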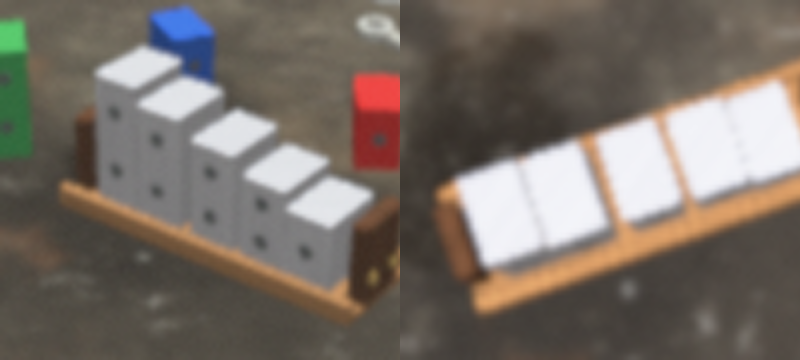

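All five blocks stand upright in order, parallel to the rails and clear of the robot. Handing in.

```bash
python3 -c "
from station import ctrl
print(ctrl.finish_job())"
```

```text
the job is handed in; nothing more can be done
None
```

The loose 65 mm block now stands in the rack between the 55 and the 75, and the job is handed in at about 16 s of the 58 s allowed; no verdict was reported.

- **What I did:** I gripped the 55 low and slid it, pushing the 45 ahead of it, about 42 mm toward the -y end. I then picked up the 65, lowered it into the gap until it pressed on the floor (about 11 N), released it and moved clear. None of the row's blocks was lifted out, and the coloured look-alikes were not touched.
- **Last check:** The final scene and top pictures show all five blocks upright in one row from shortest to tallest, with a few millimetres of gap on each side of the 65. The robot was touching nothing.
- **Small disagreements:**
  - Camera and gripper positions differed by about 1.5 mm across the rack; I corrected for that.
  - The final outline fits gave 16.6° and 18.4° against the rack's 19.2°. Each outline groups several blocks of different heights projected at one height, so I put that down to the method. By eye the blocks looked parallel to the rails, and I did not measure the 65's angle separately.

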